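# Bin the broken collar, lock the sound one onto the filter cell

## Robot

A 6-joint arm with a two-finger parallel gripper is mounted at the origin on the work surface. World frame = base frame: x ahead of the robot, y to its left, z up, the work surface at z = 0. Lengths are in m, angles in rad, forces in N, time in s.
With the tool pointing down it reaches from about 0.35 to 0.975 m from the base axis. Payload 4.9 kg.
Tool frame: the origin (TCP) lies on the front face of the gripper's body, between the roots of the fingers; the fingertips stand ctrl.tip_extent ahead of it and the grasp point (between the pads) lies 54 mm ahead of it (ctrl.tip_extent is the distance from the TCP to the fingertips, in m); z points along the fingers, y is the line along which they close (so a half turn about z gives the same grasp; the last joint's range is limited). The gripper opens to 85 mm and grips with 20 to 120 N. Pads are 22 mm wide; open, the fingers measure 114 mm over their backs; the gripper's body (76 mm by 85 mm) begins 54 mm behind the grasp point. The pads swing forward as they close: fully open they stand 13 mm farther back than shut.
Start: joints at [1.104, 0.053, 1.613, -0, 1.476, -0.119], TCP at [0.213, 0.588, 0.304] pointing down, gripper open.
Joint ranges: [-3.01, 3.01], [-1.01, 2.22], [0.06, 2.58], [-1.02, 4.17], [0.09, 2.62], [-3.14, 3.14]. Speed limits (rad/s): [2.57, 2.57, 3.14, 3.14, 3.14, 3.14].

## Interface

Orientations are given as a rotation vector (axis times angle).
In Python, from station import ctrl gives the robot as it stands.
- The arm moves only by the tool apply_moves, never from a script. Its argument "rows" is one flat list of numbers, 6 for each row, row after row: the shift along the tool's x, y, z normalised to -1 to 1, where 1 is 0.6 m, then the turn, a rotation vector about the tool's x, y, z normalised to -1 to 1, where 1 is 90 degrees. A call has 1 to 20 rows; each row is the pose to reach, as a shift and turn from the pose commanded when the call began, along the tool's axes at that moment; what a row does not reach only later rows make up. A row lasts 1/10 s, in which the tool goes at most 50 mm and 8.59 degrees, less where a joint would pass 70% of its speed; a pose out of reach is approached as far as the arm can. A call with a number of a shift or a turn outside -1 to 1 is refused whole. A call with a gripper value outside its range is refused whole. "grip" is the opening, from 0 (shut) to 1 (fully open), set as the call begins (left out, the last holds). The fingers move at their own pace and stop on an object; "grip_force" is the grip in N (left out, the last holds). Time passes only in rows, so rows that repeat a pose let the fingers close. It gives the time, the measured TCP pose, the force, the opening and the grip force at its end, in the units of the state.
- ctrl.get_obs(): the state, without advancing time (a new reading comes with each control period).
- ctrl.get_image(name): name is "scene" or "top" or "wrist"; returns (picture, depth): 400x640x3 uint8, blue, green, red; 400x640 float32, m along the optical axis (not along the pixel's ray), 0 where there is no reading.
- ctrl.camera_model(name): a dict with "mtx" (3x3 intrinsics, pixels), "k1" (the pictures are not rectified: a ray, as slopes to the right and down, at radius r is drawn at 1 + k1 r^2 times it, then the intrinsics apply), "R" (3x3) and "t" (3): a world point X has camera coordinates R X + t; the wrist camera has in their place "tool_from_camera" (4x4, takes a point from camera to tool coordinates, whose origin is the TCP and whose axes are the flange's). Camera axes: x right, y down, z forward; pixel columns grow to the right and rows downward; lengths in m; the calibration is good to about 2 mm. A picture is of the moment at which its call begins: read the wrist's pose just before it. camera_model takes no time and is no camera call.
- ctrl.finish_job(): hands the job in; it is judged then, once.
The state is a dict: "t": time; "q": joint angles; "dq": joint speeds; "effort": joint torques, N m; "tool_pos": TCP position; "tool_rot": TCP orientation; "contact_force": force on the tool from outside, world axes, zero at the start; "wrist_torque": the same for the moment, N m; "opening": finger opening in m; "grip_force": force on a finger pad.
Only numpy, scipy, OpenCV 4.12 (cv2) and the standard library are available. Lean on these libraries where they do the work, as an engineer would, in place of code of your own. Each camera call takes 0.05 s, during which the arm holds its last target. There are 200 camera calls.

## Task

Two aluminium locking collars lie on the lab bench: first put the one with the piece broken out of its rim into the grey reject bin. Then set the sound collar over the spigot of the steel filter cell, turn it until its hidden keyways drop over the pins, and push it fully home against the spring; finish while still holding it pushed home with the gripper, because it springs up if let go. Leave the bottle, the jar and the tissue box alone.

Things in the scene. Friction and masses are not known exactly. Their poses are not given: they have to be found in the camera images.
- collar: The sound collar: a plain aluminium cap standing open side down on the bench, knurled outside, outer diameter 58 mm (60 over the knurl), 41 mm high, 0.12 to 0.19 kg. Origin: centre of its underside, z up. Grip it anywhere across its diameter, about 25 mm above its underside.
- collar_top (a point): Centre of the sound collar's closed top, 41 mm above its underside; a low steel disc 18 mm wide stands 3 mm higher. Inside: a bore of 41 mm diameter, 34 mm deep, with three equal keyways 120 degrees apart, hidden from above and not marked outside.
- reject: The reject: an equal collar (58 mm across, 41 mm high, origin at the centre of its underside, z up) with about 90 degrees of its wall and top broken out; the gap, some 40 mm wide and 18 mm deep from above, is centred on its own +x direction. Grip it across its own y axis, where the wall is whole. About 0.13 kg.
- cell: Filter cell, fixed to the bench: a steel foot of 110 mm diameter, 16 mm high, and a round body of 76 mm diameter up to a flat shoulder 50 mm above the bench; a short dark outlet pipe sticks out of its side. Origin: centre of its underside on the bench, z up.
- shoulder (a point): Centre of the cell's shoulder, 50 mm above the bench. A collar is home when its underside lies flat on it. From here rises a spigot of 37 mm diameter, straight for 24 mm, then tapering to 24 mm diameter at 32 mm.
- pin_level (a point): Axis of the spigot at the height of the pins' tops, 17.5 mm above the shoulder. Three round pins, 7 mm thick, 120 degrees apart, stick out to 24.5 mm from the axis; their bearing differs every time and is not the cell's yaw. A collar not lined up rests on them; turned less than 120 degrees either way, its keyways find them (about 4 degrees of play each way).
- pad_top (a point): Top of a sprung rubber pad, 16 mm wide, on top of the spigot, 40 mm above the shoulder when not pressed. It stops a free collar, keyways over the pins, about 6 mm short of home; pressing it those 6 mm takes 3 rising to 8 N, and it lifts the collar again when let go.
- bin: Reject bin: open grey plastic box, 170 x 170 mm outside, 60 mm high, wall and floor 4 mm thick, fixed to the bench. Origin: centre of its underside, x and y along its sides.
- bottle: Bystander: glass bottle with a blue cap, 64 mm diameter, 130 mm high, origin at the centre of its underside. Leave alone.
- jar: Bystander: small amber jar, 48 mm diameter, 60 mm high, origin at the centre of its underside. Leave alone.
- tissues: Bystander: tissue box, 110 x 210 mm, 50 mm high, fixed, origin at the centre of its underside. Leave alone.

How it is judged:
By the outcome, as a careful person would: the job done as asked, in the order asked, and still so for the second after the job is handed in, while the arm keeps its last pose, push and grip.
It also fails if it takes over 72 s, if anything falls off the work surface, if the arm or the gripper's body presses on something with over 40 N, if the wrist force passes 120 N, or if a joint passes its speed limit or range.

## Working session

There is one attempt and no reset: what is moved stays moved. The work goes in short steps, Python scripts to look and compute and a tool call to move; the robot and the scene stay as the last step left them, time stands still between calls to the robot, and variables do not carry over. Pictures are saved under pics/ and viewed, at most 10 in all, crops included, and the job is handed in when it is done.

Besides the shell and the picture viewer there is one more tool, called after "Call:" by a JSON object that holds its "name" and its "arguments", one argument or row to a line. apply_moves: Moves the arm, as the interface text tells. Its arguments: {"type":"object","properties":{"rows":{"type":"array","items":{"type":"number"}},"grip":{"type":"number"},"grip_force":{"type":"number"}},"required":["rows"]}

```bash
ls; mkdir -p pics; cat > h.py <<'E'
import numpy as np, cv2
from scipy.spatial.transform import Rotation as Ro
from station import ctrl
def cam(name):
    o=ctrl.get_obs(); im,d=ctrl.get_image(name); m=ctrl.camera_model(name)
    if name=="wrist":
        T=np.array(m["tool_from_camera"]); W=np.eye(4); W[:3,:3]=Ro.from_rotvec(o["tool_rot"]).as_matrix(); W[:3,3]=o["tool_pos"]
        C=W@T
    else:
        R=np.array(m["R"]);C=np.eye(4);C[:3,:3]=R.T;C[:3,3]=-R.T@np.array(m["t"])
    return im,d,m,C
def rays(m,px):
    px=np.asarray(px,float).reshape(-1,1,2)
    K=np.array(m["mtx"],float)
    return cv2.undistortPoints(px,K,np.array([m["k1"],0,0,0,0.])).reshape(-1,2)
def onplane(m,C,px,z):
    r=rays(m,px); r=np.c_[r,np.ones(len(r))]@C[:3,:3].T
    s=(z-C[2,3])/r[:,2]; return C[:3,3]+r*s[:,None]
def cloud(d,m,C):
    v,u=np.mgrid[:d.shape[0],:d.shape[1]]
    r=rays(m,np.c_[u.ravel(),v.ravel()]); P=np.c_[r,np.ones(len(r))]*d.ravel()[:,None]
    return (P@C[:3,:3].T+C[:3,3]).reshape(*d.shape,3)
def rel(p,yaw=None):
    """normalised shift in tool axes from current measured pose to TCP p"""
    o=ctrl.get_obs(); R=Ro.from_rotvec(o["tool_rot"]).as_matrix()
    return R.T@(np.array(p)-o["tool_pos"])/0.6
E
python3 - <<'E'
from h import *
o=ctrl.get_obs(); print(o["tool_pos"],Ro.from_rotvec(o["tool_rot"]).as_matrix().round(3),ctrl.tip_extent,o["contact_force"])
for n in["top","scene"]:
    im,d,m,C=cam(n); cv2.imwrite(f"pics/{n}0.png",im); np.savez(f"{n}0.npz",im=im,d=d); print(n,C.round(3).tolist(),m["mtx"][0][0],m["k1"])
E
```

```text
pics
[0.21281346 0.58714258 0.30262903] [[-0.94   0.341 -0.001]
 [ 0.341  0.94  -0.002]
 [ 0.    -0.002 -1.   ]] 0.0726 [ 0.21611867  0.01736091 -0.01356253]
top [[0.012, -0.998, 0.057, 0.553], [-1.0, -0.011, 0.012, 0.051], [-0.011, -0.057, -0.998, 1.035], [0.0, 0.0, 0.0, 1.0]] 444.9529536566383 -0.10575589160484529
scene [[-0.478, 0.741, -0.471, 1.124], [0.878, 0.396, -0.269, 0.348], [-0.013, -0.542, -0.84, 1.005], [0.0, 0.0, 0.0, 1.0]] 459.99875212128535 -0.05436667561958215
```

View pics/top0.png

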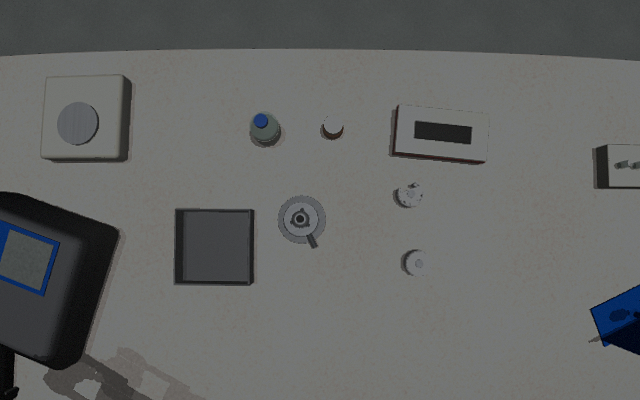

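View pics/scene0.png

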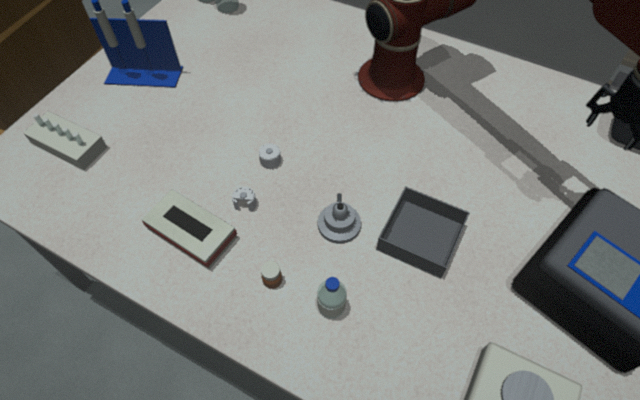

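The top view shows the reject at (408,195), the sound collar at (414,263), the cell at (301,219) with its outlet at (313,240), and the bin at (215,247). The bottle is at (264,128) and the jar at (332,128). The scene view agrees: reject at (244,198), sound collar at (270,156).

```bash
python3 - <<'E'
from h import *
z=np.load("top0.npz"); im,d=z["im"],z["d"]; m=ctrl.camera_model("top"); R=np.array(m["R"]);C=np.eye(4);C[:3,:3]=R.T;C[:3,3]=-R.T@np.array(m["t"])
P=cloud(d,m,C)
def top(n,u,v,r,lo,hi):
    q=P[v-r:v+r,u-r:u+r].reshape(-1,3); q=q[(q[:,2]>lo)&(q[:,2]<hi)]
    mn,mx=q.min(0),q.max(0); c,rad=cv2.minEnclosingCircle(q[:,:2].astype(np.float32)); print(n,len(q),((mn+mx)/2).round(4),(mx-mn).round(3),np.round(c,4),round(rad,4))
top("sound",414,263,25,.03,.05)
top("rej",408,195,25,.03,.05)
top("shoulder",300,219,35,.04,.058)
top("spigot",300,219,35,.07,.1)
top("bin",215,247,55,.05,.07)
top("bottle",264,128,30,.03,.2); top("jar",332,128,20,.03,.2)
c=cv2.resize(im[160:300,260:450],None,fx=4,fy=4,interpolation=cv2.INTER_CUBIC); cv2.imwrite("pics/c0.png",cv2.convertScaleAbs(c,alpha=1.3))
def ang(u,v): pass
E
```

```text
sound 566 [ 0.4692 -0.1621  0.0402] [0.059 0.058 0.019] [ 0.4694 -0.1618] 0.0302
rej 420 [ 0.6237 -0.1428  0.0385] [0.054 0.056 0.017] [ 0.6246 -0.144 ] 0.0298
shoulder 693 [0.5526 0.1019 0.0484] [0.099 0.073 0.017] [0.5492 0.0952] 0.0544
spigot 227 [0.5655 0.1017 0.0825] [0.037 0.035 0.025] [0.5655 0.1021] 0.0187
bin 744 [0.5003 0.2981 0.0577] [0.17  0.172 0.015] [0.5011 0.2982] 0.1192
bottle 793 [0.7671 0.1846 0.082 ] [0.064 0.064 0.103] [0.7674 0.1852] 0.0328
jar 359 [0.7758 0.0328 0.0478] [0.043 0.044 0.035] [0.7754 0.033 ] 0.0227
```

View pics/c0.png

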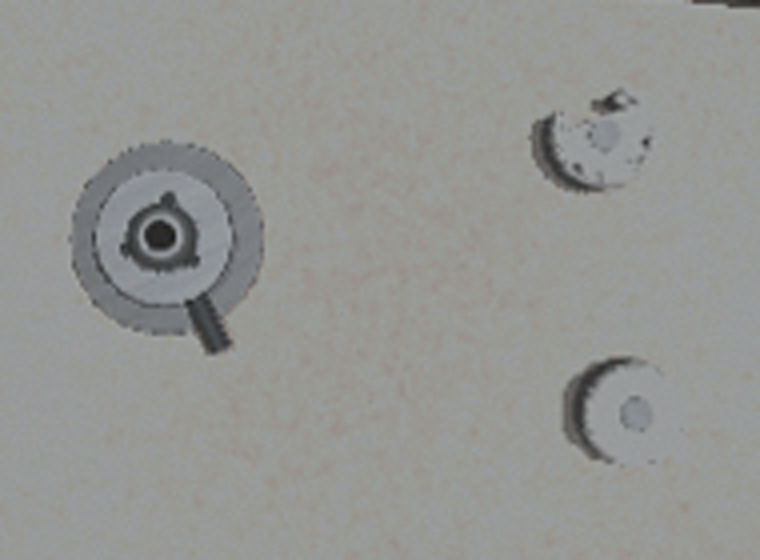

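The crop shows the reject's gap at the top (about +x, slightly −y) and three pins on the spigot at crop (170,200), (125,250), (195,262). The sound collar is whole. I'll move above the reject and look from near.

Call:
{"name": "apply_moves", "arguments": {
  "rows": [-1, -0.917, 0.05, 0, 0, 0, -1, -0.917, 0.05, 0, 0, 0, -1, -0.917, 0.05, 0, 0, 0, -1, -0.917, 0.05, 0, 0, 0, -1, -0.917, 0.05, 0, 0, 0, -1, -0.917, 0.05, 0, 0, 0, -1, -0.917, 0.05, 0, 0, 0, -1, -0.917, 0.05, 0, 0, 0, -1, -0.917, 0.05, 0, 0, 0, -1, -0.917, 0.05, 0, 0, 0, -1, -0.917, 0.05, 0, 0, 0, -1, -0.917, 0.05, 0, 0, 0, -1, -0.917, 0.05, 0, 0, 0, -1, -0.917, 0.05, 0, 0, 0, -1, -0.917, 0.05, 0, 0, 0, -1, -0.917, 0.05, 0, 0, 0, -1, -0.917, 0.05, 0, 0, 0, -1, -0.917, 0.05, 0, 0, 0, -1, -0.917, 0.05, 0, 0, 0, -1, -0.917, 0.05, 0, 0, 0],
  "grip": 1
}}

```text
t: 2.1
tool_pos: [0.5891, -0.1327, 0.2738]
tool_rot: [-0.541, -3.094, -0.001]
contact_force: [0.1, 0.1, -0.4]
opening: 0.0853
grip_force: 0.0
```

```bash
python3 - <<'E'
from h import *
o=ctrl.get_obs(); print(o["t"],o["tool_pos"],Ro.from_rotvec(o["tool_rot"]).as_matrix().round(3),o["q"])
im,d,m,C=cam("wrist"); np.savez("w1.npz",im=im,d=d,C=C); cv2.imwrite("pics/w1.png",im); print(np.array(m["tool_from_camera"]).round(3),d[d>0].min())
P=cloud(d,m,C); M=(abs(P[...,2]-.04)<.006)&(d>0); q=P[M]; q=q[np.hypot(q[:,0]-.624,q[:,1]+.143)<.045]
c,r=cv2.minEnclosingCircle(q[:,:2].astype(np.float32)); print(c,r,len(q))
a=np.degrees(np.arctan2(q[:,1]-c[1],q[:,0]-c[0])); rr=np.hypot(q[:,1]-c[1],q[:,0]-c[0]); h,_=np.histogram(a[(rr>.015)&(rr<.027)],36,(-180,180)); print(h)
E
```

```text
2.1 [ 0.58906773 -0.13266243  0.27379316] [[-0.941  0.339 -0.   ]
 [ 0.339  0.941  0.001]
 [ 0.001  0.    -1.   ]] [-3.44832262e-01  2.32681501e-02  1.69383394e+00  3.65801397e-04
  1.42505849e+00 -1.56948912e+00]
[[-0.001 -0.958 -0.287  0.073]
 [ 1.    -0.001 -0.002 -0.   ]
 [ 0.002 -0.287  0.958 -0.07 ]
 [ 0.     0.     0.     1.   ]] 0.06210667
(0.6268677115440369, -0.1446414738893509) 0.02988283894956112 2307
[51 45 48 48 42 48 53 38 43 44 43 45 47 37 42 31  3  0  0  0  0  0  0  6
 25 34 41 46 49 49 51 47 40 47 51 53]
```

View pics/w1.png

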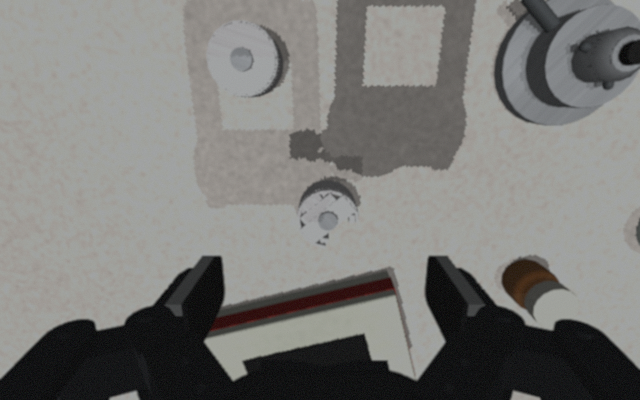

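The wrist view shows the sound collar at (242,58), the reject at (328,215) with its gap facing down in the image, and the cell at the upper right. The gap bearing needs a closer look.

```bash
python3 - <<'E'
from h import *
z=np.load("w1.npz"); im,d,C=z["im"],z["d"],z["C"]; m=ctrl.camera_model("wrist")
P=cloud(d,m,C)
a=cv2.resize(im[170:260,280:380],(600,540),interpolation=cv2.INTER_NEAREST)[:,:400]
h=np.clip(P[170:260,280:380,2]/.05*255,0,255).astype(np.uint8)
h=cv2.resize(h,(600,540),interpolation=cv2.INTER_NEAREST)
a=cv2.resize(im[170:260,280:380],(400,360),interpolation=cv2.INTER_NEAREST)
b=cv2.cvtColor(cv2.resize(h,(400,360)),cv2.COLOR_GRAY2BGR)
cv2.imwrite("pics/c1.png",np.hstack([a,b]))
# ref directions
K=np.array(m["mtx"]);c=np.array([.6246,-.1440,.041])
print(np.round(P[200:246:6,300:358:6,2]*1000).astype(int))
for p in [(300,225),(322,238),(345,235)]: 
  w=onplane(m,C,[p],.041)[0]; print(p,w.round(4),np.degrees(np.arctan2(*(w-c)[1::-1])).round())
print(onplane(m,C,[(328,219)],.044), onplane(m,C,[(242,59)],.044))
E
```

```text
[[ 12  39  40  40  40  40  40  42  40  22]
 [ 40  40  38  40  41  41  41  40  41  40]
 [ 39  40  40  39  42  44  40  40  40  35]
 [ 40  40  40  41  44  42  45  41  27  35]
 [ 41  41  41  40  44  44  43   0   0   0]
 [ 40  41  41  41  41  41   0  -1   1   1]
 [ -1  40 344  40  34  -1  -1   0   1   0]
 [ -1  -1  41  37  35   2  -1  -1  -1   0]]
(300, 225) [ 0.6234 -0.1708  0.041 ] -92.0
(322, 238) [ 0.643  -0.1558  0.041 ] -33.0
(345, 235) [ 0.6476 -0.134   0.041 ] 23.0
[[ 0.62569631 -0.14346381  0.044     ]] [[ 0.47148729 -0.16247447  0.044     ]]
```

View pics/c1.png

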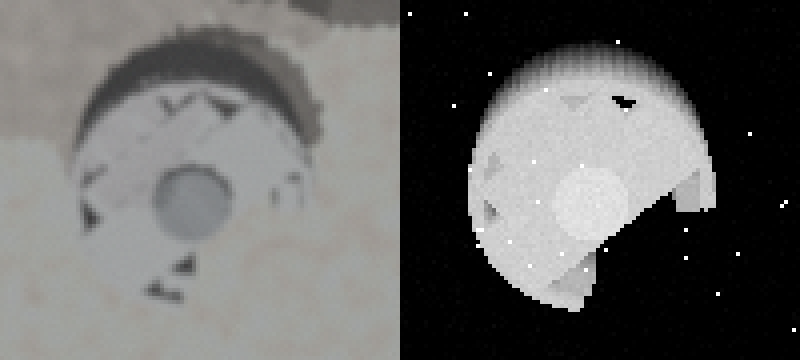

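Call:
{"name": "apply_moves", "arguments": {
  "rows": [-0.0645, 0.003, 0.08, 0, 0, -0.41, -0.0645, 0.003, 0.12, 0, 0, -0.41, -0.0645, 0.003, 0.15, 0, 0, -0.41, -0.0645, 0.003, 0.18, 0, 0, -0.41, -0.0645, 0.003, 0.18, 0, 0, -0.41, -0.0645, 0.003, 0.22, 0, 0, -0.41, -0.0645, 0.003, 0.27, 0, 0, -0.41, -0.0645, 0.003, 0.3, 0, 0, -0.41, -0.0645, 0.003, 0.323, 0, 0, -0.41, -0.0645, 0.003, 0.323, 0, 0, -0.41, -0.0645, 0.003, 0.323, 0, 0, -0.41]
}}

```text
t: 3.25
tool_pos: [0.627, -0.1456, 0.0807]
tool_rot: [-0.464, 3.106, -0.001]
contact_force: [0.2, -0.2, 0.1]
opening: 0.0854
grip_force: 0.0
```

Call:
{"name": "apply_moves", "arguments": {
  "rows": [0, 0, 0, 0, 0, 0, 0, 0, 0, 0, 0, 0, 0, 0, 0, 0, 0, 0, 0, 0, 0, 0, 0, 0, 0, 0, 0, 0, 0, 0, 0, 0, 0, 0, 0, 0, 0, 0, 0, 0, 0, 0, 0, 0, 0, 0, 0, 0],
  "grip": 0.3,
  "grip_force": 40
}}

```text
t: 4.05
tool_pos: [0.6278, -0.1461, 0.0821]
tool_rot: [-0.463, 3.104, -0.002]
contact_force: [1.4, 1.0, 5.7]
opening: 0.0573
grip_force: 43.5
```

Call:
{"name": "apply_moves", "arguments": {
  "rows": [0, 0, -0.07, 0, 0, 0, 0, 0, -0.15, 0, 0, 0, 0, 0.02, -0.22, 0, 0, 0, 0, 0.1, -0.25, 0, 0, 0, -0.015, 0.767, -0.25, 0, 0, 0, -0.015, 0.767, -0.25, 0, 0, 0, -0.015, 0.767, -0.25, 0, 0, 0, -0.015, 0.767, -0.25, 0, 0, 0, -0.015, 0.767, -0.25, 0, 0, 0, -0.015, 0.767, -0.25, 0, 0, 0, -0.015, 0.767, -0.25, 0, 0, 0, -0.015, 0.767, -0.25, 0, 0, 0, -0.015, 0.767, -0.25, 0, 0, 0, -0.015, 0.767, -0.25, 0, 0, 0, -0.015, 0.767, -0.25, 0, 0, 0, -0.015, 0.767, -0.17, 0, 0, 0, -0.015, 0.767, -0.09, 0, 0, 0, -0.015, 0.767, -0.03, 0, 0, 0, -0.015, 0.767, -0.02, 0, 0, 0, -0.015, 0.767, -0.02, 0, 0, 0]
}}

```text
t: 6.05
tool_pos: [0.5008, 0.2956, 0.0912]
tool_rot: [0.46, -3.105, 0.001]
contact_force: [0.1, 0.2, -1.0]
opening: 0.0573
grip_force: 43.9
```

Call:
{"name": "apply_moves", "arguments": {
  "rows": [0, 0, 0, 0, 0, 0, 0, 0, 0, 0, 0, 0, 0, 0, 0, 0, 0, 0, 0, 0, 0, 0, 0, 0, 0, 0, 0, 0, 0, 0, 0, 0, -0.05, 0, 0, 0, 0, 0, -0.12, 0, 0, 0, 0, 0, -0.2, 0, 0, 0, 0, 0, -0.3, 0, 0, 0, 0, 0, -0.3, 0, 0, 0, 0, 0, -0.3, 0, 0, 0],
  "grip": 1
}}

```text
t: 7.15
tool_pos: [0.5019, 0.2977, 0.2758]
tool_rot: [-0.463, 3.101, 0.003]
contact_force: [0.6, -0.2, -0.3]
opening: 0.0854
grip_force: 0.0
```

```bash
python3 - <<'E'
from h import *
o=ctrl.get_obs(); print(o["opening"],o["tool_pos"],o["q"].round(2) if hasattr(o["q"],"round") else o["q"])
im,d,m,C=cam("top"); P=cloud(d,m,C)
q=P.reshape(-1,3); q=q[(abs(q[:,0]-.5)<.075)&(abs(q[:,1]-.298)<.075)&(q[:,2]>.03)&(q[:,2]<.06)]; print("in bin",len(q),q.mean(0))
q=P.reshape(-1,3); q=q[(np.hypot(q[:,0]-.4695,q[:,1]+.162)<.05)&(q[:,2]>.035)&(q[:,2]<.045)]; print("sound",cv2.minEnclosingCircle(q[:,:2].astype(np.float32)))
im,d,m,C=cam("wrist"); cv2.imwrite("pics/w2.png",im)
P=cloud(d,m,C).reshape(-1,3); q=P[(np.hypot(P[:,0]-.4695,P[:,1]+.162)<.05)&(P[:,2]>.035)&(P[:,2]<.045)]; print(len(q))
q=P[(np.hypot(P[:,0]-.565,P[:,1]-.101)<.05)&(abs(P[:,2]-.05)<.004)]; print("sh",len(q),len(q) and cv2.minEnclosingCircle(q[:,:2].astype(np.float32)))
E
```

```text
0.08540347645907559 [0.50194494 0.29773639 0.27578517] [ 0.41 -0.03  1.74  0.    1.42 -1.46]
in bin 219 [0.49200068 0.28482516 0.0432913 ]
sound ((0.46937352418899536, -0.1618126779794693), 0.03023480996489525)
0
sh 3607 ((0.5669862627983093, 0.10126189887523651), 0.039290014654397964)
```

Call:
{"name": "apply_moves", "arguments": {
  "rows": [0.273, -0.717, 0, 0, 0, 0.778, 0.273, -0.717, 0, 0, 0, 0.778, 0.273, -0.717, 0, 0, 0, 0.778, 0.273, -0.717, 0, 0, 0, 0.778, 0.273, -0.717, 0, 0, 0, 0.778, 0.273, -0.717, 0, 0, 0, 0.778, 0.273, -0.717, 0, 0, 0, 0.778, 0.273, -0.717, 0, 0, 0, 0.778, 0.273, -0.717, 0, 0, 0, 0.778, 0.273, -0.717, 0.06, 0, 0, 0.778, 0.273, -0.717, 0.125, 0, 0, 0.778, 0.273, -0.717, 0.125, 0, 0, 0.778, 0.273, -0.717, 0.125, 0, 0, 0.778, 0.273, -0.717, 0.125, 0, 0, 0.778]
}}

```text
t: 8.65
tool_pos: [0.4704, -0.162, 0.1983]
tool_rot: [1.401, 2.81, -0.0]
contact_force: [-0.5, 0.5, 0.3]
opening: 0.0858
grip_force: 0.0
```

```bash
python3 - <<'E'
from h import *
o=ctrl.get_obs(); R=Ro.from_rotvec(o["tool_rot"]).as_matrix();print(o["tool_pos"],R.round(3))
im,d,m,C=cam("wrist"); P=cloud(d,m,C).reshape(-1,3)
q=P[(np.hypot(P[:,0]-.4695,P[:,1]+.162)<.05)&(P[:,2]>.036)&(P[:,2]<.042)]; print(len(q))
c,r=cv2.minEnclosingCircle(q[:,:2].astype(np.float32)); print(c,r,rel([c[0],c[1],.086]))
E
```

```text
[ 0.47039955 -0.16202853  0.19830708] [[-0.602  0.799  0.001]
 [ 0.799  0.602 -0.001]
 [-0.001  0.001 -1.   ]]
4604
(0.47065451741218567, -0.16306506097316742) 0.029683848842978477 [-0.00062017 -0.00125758  0.1883446 ]
```

Call:
{"name": "apply_moves", "arguments": {
  "rows": [-0.001, -0.001, 0.07, 0, 0, 0, -0.001, -0.001, 0.13, 0, 0, 0, -0.001, -0.001, 0.17, 0, 0, 0, -0.001, -0.001, 0.186, 0, 0, 0, -0.001, -0.001, 0.186, 0, 0, 0, -0.001, -0.001, 0.186, 0, 0, 0]
}}

```text
t: 9.3
tool_pos: [0.471, -0.1635, 0.0876]
tool_rot: [1.401, 2.808, -0.0]
contact_force: [-0.2, -0.3, 0.2]
opening: 0.0853
grip_force: 0.0
```

Call:
{"name": "apply_moves", "arguments": {
  "rows": [0, 0, 0, 0, 0, 0, 0, 0, 0, 0, 0, 0, 0, 0, 0, 0, 0, 0, 0, 0, 0, 0, 0, 0, 0, 0, 0, 0, 0, 0, 0, 0, 0, 0, 0, 0, 0, 0, 0, 0, 0, 0, 0, 0, 0, 0, 0, 0],
  "grip": 0.3,
  "grip_force": 60
}}

```text
t: 10.1
tool_pos: [0.471, -0.1637, 0.0876]
tool_rot: [1.401, 2.808, 0.0]
contact_force: [-0.8, 0.1, 7.1]
opening: 0.0567
grip_force: 64.7
```

Call:
{"name": "apply_moves", "arguments": {
  "rows": [0, 0, -0.05, 0, 0, 0, 0, 0, -0.12, 0, 0, 0, 0, 0, -0.18, 0, 0, 0, 0, 0, -0.18, 0, 0, 0, 0, 0, -0.18, 0, 0, 0]
}}

```text
t: 10.6
tool_pos: [0.4699, -0.1632, 0.1945]
tool_rot: [1.402, 2.809, -0.0]
contact_force: [-0.5, -0.4, -1.6]
opening: 0.0562
grip_force: 64.6
```

```bash
python3 - <<'E'
from h import *
o=ctrl.get_obs(); R=Ro.from_rotvec(o["tool_rot"]).as_matrix();print(o["tool_pos"],R.round(3))
im,d,m,C=cam("wrist"); cv2.imwrite("pics/w3.png",im)
n=cam("scene"); 
P=cloud(n[1],n[2],n[3]).reshape(-1,3); 
P=(P-o["tool_pos"])@R; q=P[(np.hypot(P[:,0],P[:,1])<.04)&(P[:,2]>.03)&(P[:,2]<.1)]; print(q.min(0),q.max(0)); 
W=cloud(d,m,C).reshape(-1,3); W=(W-o["tool_pos"])@R; q=W[(abs(W[:,1])<.03)&(abs(W[:,0])<.04)&(W[:,2]<.09)&(W[:,2]>.03)]; print(len(q)); print(np.percentile(q,[1,50,99],axis=0).round(4) if len(q) else "")
E
```

```text
[ 0.46992914 -0.16320239  0.19447673] [[-0.601  0.799  0.002]
 [ 0.799  0.601 -0.001]
 [-0.002  0.001 -1.   ]]
[-0.02861189 -0.03622381  0.03857471] [0.0306773  0.03909263 0.09210178]
20659
[[-0.0258 -0.029   0.0311]
 [ 0.0069 -0.0004  0.047 ]
 [ 0.0298  0.0288  0.0819]]
```

View pics/w3.png

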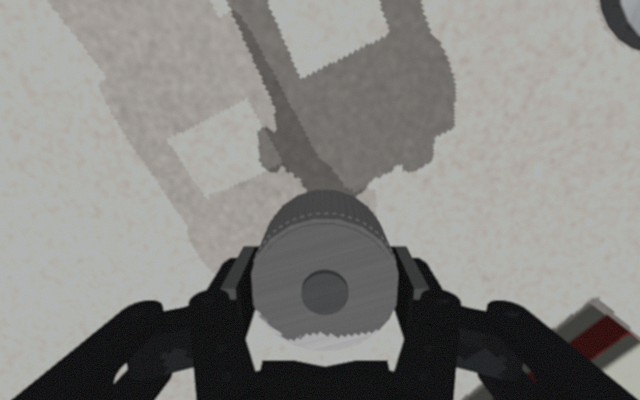

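The collar is held centred between the pads (disc at (324,292)). I'll stop beside the cell first so I can measure the spigot with the same camera.

Call:
{"name": "apply_moves", "arguments": {
  "rows": [0.0545, 0.393, -0.067, 0, 0, 0, 0.0545, 0.393, -0.067, 0, 0, 0, 0.0545, 0.393, -0.067, 0, 0, 0, 0.0545, 0.393, -0.067, 0, 0, 0, 0.0545, 0.393, -0.067, 0, 0, 0, 0.0545, 0.393, -0.067, 0, 0, 0, 0.0545, 0.393, -0.067, 0, 0, 0, 0.0545, 0.393, -0.067, 0, 0, 0]
}}

```text
t: 11.5
tool_pos: [0.6371, 0.0044, 0.2314]
tool_rot: [-1.402, -2.807, 0.003]
contact_force: [-0.4, -0.5, -1.2]
opening: 0.0566
grip_force: 64.8
```

```bash
python3 - <<'E'
from h import *
o=ctrl.get_obs(); p=o["tool_pos"];R=Ro.from_rotvec(o["tool_rot"]).as_matrix();print(p)
im,d,m,C=cam("wrist"); cv2.imwrite("pics/w4.png",im)
W=cloud(d,m,C); P=W.reshape(-1,3)
mc=lambda q:(len(q),)+cv2.minEnclosingCircle(q[:,:2].astype(np.float32))
near=np.hypot(P[:,0]-.566,P[:,1]-.101)<.045
print("shoulder",mc(P[near&(abs(P[:,2]-.05)<.004)]))
print("spigot",mc(P[near&(P[:,2]>.071)&(P[:,2]<.096)]))
pad=P[(np.hypot(P[:,0]-.566,P[:,1]-.101)<.015)&(P[:,2]>.086)&(P[:,2]<.096)]; print("pad",mc(pad) if len(pad) else 0)
L=(P-p)@R; q=L[(abs(L[:,1])<.032)&(abs(L[:,0])<.04)&(L[:,2]<.06)&(L[:,2]>.0445)]
print("held top z",np.median(q[:,2]),q[:,:2].max(0),q[:,:2].min(0))
g=L[(np.hypot(L[:,0],L[:,1])<.03)&(abs(L[:,2]-.047)<.0015)]; s=g[g[:,0]>.003]
sv=cv2.convexHull(g[:,:2].astype(np.float32))[:,0]; sv=sv[(sv[:,0]>.005)]
A=np.c_[2*sv,np.ones(len(sv))]; x=np.linalg.lstsq(A,(sv**2).sum(1),rcond=None)[0]; print("circle centre in tool",x[:2],np.sqrt(x[2]+x[:2]@x[:2]))
E
```

```text
[0.63713077 0.00444303 0.2313769 ]
shoulder (4948, (0.5678189396858215, 0.1004442349076271), 0.03768210858106613)
spigot (2412, (0.5676860809326172, 0.10075042396783829), 0.018410900607705116)
pad (571, (0.5676217675209045, 0.10106385499238968), 0.00794274639338255)
held top z 0.04710624995277087 [0.03050389 0.03199109] [-0.02961526 -0.03198093]
circle centre in tool [-8.76816373e-05 -2.34357317e-04] 0.029737924571577652
```

View pics/w4.png

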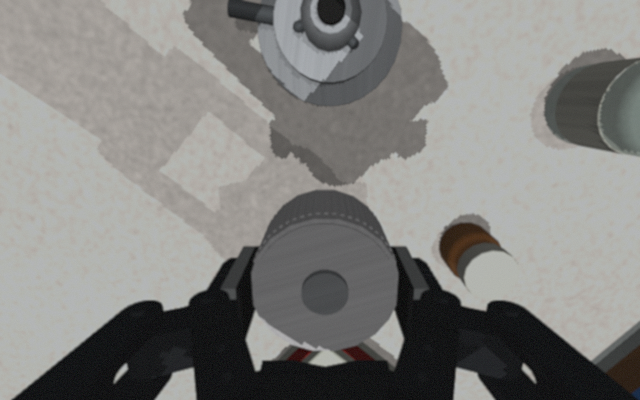

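The picture shows the cell at (330,25), with pins on the spigot at (299,27) and (353,43), and the collar held square. The cell centre is (0.5675, 0.1008). I'll go over it and lower onto the spigot.

Call:
{"name": "apply_moves", "arguments": {
  "rows": [0.198, 0.004, 0, 0, 0, 0, 0.198, 0.004, 0, 0, 0, 0, 0.198, 0.004, 0, 0, 0, 0, 0.198, 0.004, 0, 0, 0, 0, 0.198, 0.004, 0.03, 0, 0, 0, 0.198, 0.004, 0.06, 0, 0, 0, 0.198, 0.004, 0.08, 0, 0, 0, 0.198, 0.004, 0.09, 0, 0, 0, 0.198, 0.004, 0.1, 0, 0, 0, 0.198, 0.004, 0.105, 0, 0, 0, 0.198, 0.004, 0.105, 0, 0, 0]
}}

```text
t: 12.65
tool_pos: [0.569, 0.1011, 0.1707]
tool_rot: [1.403, 2.811, -0.0]
contact_force: [0.0, 0.7, -0.7]
opening: 0.0566
grip_force: 64.9
```

Call:
{"name": "apply_moves", "arguments": {
  "rows": [0.001, -0.002, 0.007, 0, 0, 0, 0.001, -0.002, 0.014, 0, 0, 0, 0.001, -0.002, 0.021, 0, 0, 0, 0.001, -0.002, 0.025, 0, 0, 0, 0.001, -0.002, 0.025, 0, 0, 0]
}}

```text
t: 13.15
tool_pos: [0.5674, 0.101, 0.1553]
tool_rot: [-1.403, -2.811, 0.0]
contact_force: [0.3, -0.1, -0.7]
opening: 0.0564
grip_force: 65.0
```

Call:
{"name": "apply_moves", "arguments": {
  "rows": [0, 0, 0.002, 0, 0, 0, 0, 0, 0.004, 0, 0, 0, 0, 0, 0.005, 0, 0, 0, 0, 0, 0.005, 0, 0, 0]
}}

```text
t: 13.55
tool_pos: [0.568, 0.101, 0.1546]
tool_rot: [1.403, 2.811, -0.0]
contact_force: [-5.1, -1.3, 9.3]
opening: 0.0565
grip_force: 65.9
```

Contact is at TCP z 0.1546, so the collar is resting on the pins. Next I'll turn it in small sweeps under light push.

Call:
{"name": "apply_moves", "arguments": {
  "rows": [0.001, -0.001, 0, 0, 0, 0.036, 0.001, -0.001, 0, 0, 0, 0.071, 0.001, -0.001, 0, 0, 0, 0.107, 0.001, -0.001, 0, 0, 0, 0.142, 0.001, -0.001, 0, 0, 0, 0.178, 0.001, -0.001, 0, 0, 0, 0.178],
  "grip_force": 50
}}

```text
t: 14.15
tool_pos: [0.5681, 0.1011, 0.1547]
tool_rot: [1.78, 2.585, 0.003]
contact_force: [0.6, 0.3, 5.8]
opening: 0.0564
grip_force: 65.5
```

```bash
python3 - <<'E'
from h import *
o=ctrl.get_obs(); print(o["wrist_torque"],o["q"],Ro.from_rotvec(o["tool_rot"]).as_matrix()[:,1],o["opening"])
E
```

```text
[-0.00381702  0.07467991 -0.10730052] [ 4.71890036e-02  7.68499457e-02  1.84854607e+00 -1.59083919e-04
  1.21240617e+00 -3.17630935e-01] [0.93416147 0.3568329  0.00355425] 0.05644145308442231
```

Call:
{"name": "apply_moves", "arguments": {
  "rows": [0, 0, 0.001, 0, 0, 0.036, 0, 0, 0.002, 0, 0, 0.071, 0, 0, 0.002, 0, 0, 0.107, 0, 0, 0.002, 0, 0, 0.142, 0, 0, 0.002, 0, 0, 0.178, 0, 0, 0.002, 0, 0, 0.2, 0, 0, 0.002, 0, 0, 0.2]
}}

```text
t: 14.85
tool_pos: [0.5685, 0.1007, 0.1546]
tool_rot: [2.161, 2.275, 0.004]
contact_force: [-1.4, -3.5, 10.1]
opening: 0.0567
grip_force: 66.0
```

Call:
{"name": "apply_moves", "arguments": {
  "rows": [0, 0, 0, 0, 0, 0.036, 0, 0, 0, 0, 0, 0.071, 0, 0, 0, 0, 0, 0.107, 0, 0, 0, 0, 0, 0.142, 0, 0, 0, 0, 0, 0.178, 0, 0, 0, 0, 0, 0.2, 0, 0, 0, 0, 0, 0.2]
}}

```text
t: 15.55
tool_pos: [0.5677, 0.1012, 0.153]
tool_rot: [2.493, 1.91, 0.004]
contact_force: [0.2, 0.2, 4.5]
opening: 0.0566
grip_force: 65.5
```

Call:
{"name": "apply_moves", "arguments": {
  "rows": [0, 0, 0.003, 0, 0, 0, 0, 0, 0.006, 0, 0, 0, 0, 0, 0.006, 0, 0, 0]
}}

```text
t: 15.85
tool_pos: [0.5684, 0.1014, 0.1518]
tool_rot: [2.492, 1.91, 0.005]
contact_force: [-3.1, 0.8, 15.9]
opening: 0.0567
grip_force: 66.7
```

```bash
python3 - <<'E'
from h import *
o=ctrl.get_obs(); print(o["wrist_torque"],o["tool_pos"],o["q"],Ro.from_rotvec(o["tool_rot"]).as_matrix()[:,1],o["opening"])
E
```

```text
[-0.1202122   0.83491507 -0.42040704] [0.56843151 0.10142897 0.15176398] [4.75191945e-02 8.14669519e-02 1.84915416e+00 5.85547848e-04
 1.20727604e+00 3.09921251e-01] [ 0.96570976 -0.25960243  0.00335223] 0.05669939131337243
```

It has dropped 3 mm, and the reaction torque points along the turn, so I'll turn a little further.

Call:
{"name": "apply_moves", "arguments": {
  "rows": [0, 0, -0.002, 0, 0, 0.015, 0, 0, -0.002, 0, 0, 0.03, 0, 0, 0, 0, 0, 0.045, 0, 0, 0, 0, 0, 0.045]
}}

```text
t: 16.25
tool_pos: [0.5672, 0.1012, 0.1481]
tool_rot: [2.558, 1.822, 0.003]
contact_force: [2.6, 0.5, 1.1]
opening: 0.0564
grip_force: 65.1
```

```bash
python3 - <<'E'
from h import *
o=ctrl.get_obs(); print(o["wrist_torque"],o["tool_pos"],Ro.from_rotvec(o["tool_rot"]).as_matrix()[:,1],o["opening"])
E
```

```text
[ 0.10561953 -0.41185974 -0.19241928] [0.56724911 0.10121201 0.14813369] [ 0.94507584 -0.3268462   0.0017954 ] 0.05637180498619278
```

Dropped to 0.148 with almost no force: the keyways are over the pins. Now pressing down.

Call:
{"name": "apply_moves", "arguments": {
  "rows": [0, 0.001, 0.002, 0, 0, 0.015, 0, 0.001, 0.005, 0, 0, 0.017, 0, 0.001, 0.008, 0, 0, 0.017, 0, 0.001, 0.01, 0, 0, 0.017, 0, 0.001, 0.01, 0, 0, 0.017]
}}

```text
t: 16.75
tool_pos: [0.5672, 0.101, 0.1418]
tool_rot: [-2.583, -1.787, 0.0]
contact_force: [0.7, 0.5, 1.9]
opening: 0.0568
grip_force: 65.3
```

```bash
python3 - <<'E'
from h import *
o=ctrl.get_obs(); print(o["wrist_torque"],o["tool_pos"],o["contact_force"],o["opening"])
E
```

```text
[ 0.09639773 -0.10787637 -0.00523541] [0.56723784 0.10097017 0.14183416] [0.72502708 0.54684347 1.90915939] 0.056751509288349336
```

Call:
{"name": "apply_moves", "arguments": {
  "rows": [0, 0, 0.003, 0, 0, 0, 0, 0, 0.006, 0, 0, 0, 0, 0, 0.009, 0, 0, 0, 0, 0, 0.012, 0, 0, 0, 0, 0, 0.012, 0, 0, 0, 0, 0, 0.012, 0, 0, 0],
  "grip": 0.3,
  "grip_force": 80
}}

```text
t: 17.35
tool_pos: [0.5675, 0.1011, 0.1378]
tool_rot: [-2.583, -1.788, 0.002]
contact_force: [-9.9, -0.9, 19.4]
opening: 0.0563
grip_force: 89.6
```

Call:
{"name": "apply_moves", "arguments": {
  "rows": [0.001, -0.002, 0, 0, 0, 0, 0.001, -0.002, 0.002, 0, 0, 0, 0.001, -0.002, 0.002, 0, 0, 0, 0.001, -0.002, 0.002, 0, 0, 0]
}}

```text
t: 17.75
tool_pos: [0.5674, 0.1013, 0.1378]
tool_rot: [2.581, 1.787, -0.001]
contact_force: [-9.9, -2.6, 23.8]
opening: 0.0558
grip_force: 90.1
```

```bash
python3 - <<'E'
from h import *
o=ctrl.get_obs(); p=o["tool_pos"]; R=Ro.from_rotvec(o["tool_rot"]).as_matrix(); print(o["wrist_torque"],p,R[:,2],o["contact_force"])
im,d,m,C=cam("wrist"); L=((cloud(d,m,C).reshape(-1,3))-p)@R
q=L[(np.hypot(L[:,0],L[:,1])<.028)&(abs(L[:,2]-.047)<.0025)]; 
print("top plane tool z",np.median(q[:,2]), np.linalg.lstsq(np.c_[q[:,:2],np.ones(len(q))],q[:,2],rcond=None)[0], "world top",p[2]-np.median(q[:,2]))
s,d,m,C=cam("scene"); cv2.imwrite("pics/s5.png",cv2.resize(s[150:260,280:420],None,fx=5,fy=5,interpolation=cv2.INTER_CUBIC))
E
```

```text
[-5.00745424e-01  1.66236558e+00 -3.19393566e-04] [0.5673719  0.1012556  0.13778018] [ 5.83598457e-04 -2.06692953e-03 -9.99997694e-01] [-9.87363456 -2.60374476 23.76752538]
top plane tool z 0.04694800812675583 [0.00432524 0.00150359 0.0469221 ] world top 0.0908321736954689
```

View pics/s5.png

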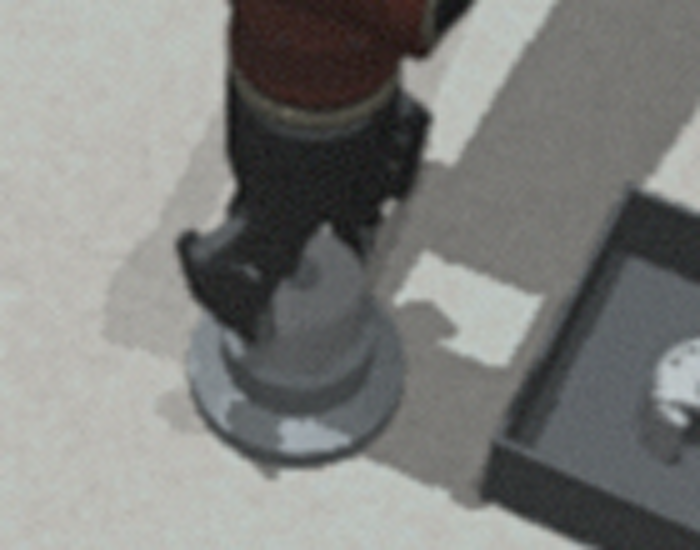

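The picture shows the collar flat on the shoulder and the reject in the bin. The collar's top is at 0.0908 m, against 0.091 expected when home, and z did not change with more push.

```bash
python3 -c "
from station import ctrl
print(ctrl.finish_job())"
```

```text
the job is handed in; nothing more can be done
None
```

The job is handed in at about 18 s: the reject is in the bin, and the sound collar is keyed over the pins and held pushed home with about 24 N.

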